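# Pack the order crate in two layers with a divider between

### The job

Pack the crate in two layers: first lay every toothpick carton flat on the crate's floor, spread apart so that together they carry the divider level, then lay the divider sheet flat on them, inside the crate's walls with its tab up. Only then take every sauce pot out of the pocket tray and stand it upright on the divider. Leave the roll of tape and the label roll on the counter where they are.

Things in the scene. Friction and masses are not known exactly. Their poses are not given: they have to be found in the camera images.
- crate: Grey open packing crate, fixed. Outside 196 x 140 x 40 mm (x, y, z), inside 186 x 130 mm, walls and floor 5 mm thick (inner floor 5 mm above the origin, rim 40 mm). Origin: centre of its underside; long side x. Three cartons fit across its floor (carton y along crate y) at x = -53, 0 and 53 mm with 27 mm for a finger on each side; two go at -53 and 53.
- tray: Black pocket tray, fixed, 136 x 136 x 15 mm. Origin: centre of its underside. Four square pockets 45 mm wide, 7 mm deep (floor 8 mm above the origin), at x, y = +-33 mm; the sauce pots stand in them.
- divider: White plastic divider sheet, 172 x 116 x 5 mm, 130 g, with an upright grip tab at its middle: 44 mm long along x, 12 mm thick along y, top 35 mm above the origin. Origin: centre of the underside; long side x. It fits the crate with 7 mm play all round; on the 24 mm cartons its underside is 29 mm above the crate's origin. Pots fit on it at x = +-54, y = +-31 mm.
- carton0: Toothpick carton, plain cardboard with a paper band, 26 x 110 x 24 mm (x, y, z): a flat bar whose long axis is its y; 60 g. Origin: centre of the underside. Not every start has all three (None if absent).
- carton1: Toothpick carton, plain cardboard with a paper band, 26 x 110 x 24 mm (x, y, z): a flat bar whose long axis is its y; 60 g. Origin: centre of the underside. Not every start has all three (None if absent).
- carton2: Toothpick carton, plain cardboard with a paper band, 26 x 110 x 24 mm (x, y, z): a flat bar whose long axis is its y; 60 g. Origin: centre of the underside. Not every start has all three (None if absent).
- pot0: Sealed sauce pot, amber with a white lid, an upright cylinder 40 mm across and 34 mm tall, 40 g. Origin: centre of the underside; z up towards the lid. Not every start has all four (None if absent).
- pot1: Sealed sauce pot, amber with a white lid, an upright cylinder 40 mm across and 34 mm tall, 40 g. Origin: centre of the underside; z up towards the lid. Not every start has all four (None if absent).
- pot2: Sealed sauce pot, amber with a white lid, an upright cylinder 40 mm across and 34 mm tall, 40 g. Origin: centre of the underside; z up towards the lid. Not every start has all four (None if absent).
- pot3: Sealed sauce pot, amber with a white lid, an upright cylinder 40 mm across and 34 mm tall, 40 g. Origin: centre of the underside; z up towards the lid. Not every start has all four (None if absent).
- roll: Bystander: small white label roll standing on end, 42 mm across, 38 mm tall. Origin: centre of its underside.
- tape: Bystander: roll of clear tape lying flat, 52 mm across, 18 mm tall. Origin: centre of its underside.
Not all that is in view belongs to the job. Leave any yellow look-alike of the pot2 alone. What is shaped like the pot3 but turquoise is not meant.

How it is judged (in metres and radians):
On the way, in this order (a step that is already met when the one before it is completed fails the run):
1. every carton lies flat on the crate's floor, released (x of carton0 in the frame of crate between -0.092 and 0.092 m and y of carton0 in the frame of crate between -0.066 and 0.066 m and z of carton0 in the frame of crate between 0.002 and 0.009 m and angle between each of carton0, carton1, carton2's own z axis and vertical below 0.08 rad and linear speed of each of carton0, carton1, carton2 below 0.03 m/s and x of carton1 in the frame of crate between -0.092 and 0.092 m and y of carton1 in the frame of crate between -0.066 and 0.066 m and z of carton1 in the frame of crate between 0.002 and 0.009 m and x of carton2 in the frame of crate between -0.092 and 0.092 m and y of carton2 in the frame of crate between -0.066 and 0.066 m and z of carton2 in the frame of crate between 0.002 and 0.009 m and contact force between each of carton0, carton1, carton2 and the fingers below 0.1 N), for 0.2 s.
2. the divider lies level on the cartons inside the crate, released (x of carton0 in the frame of crate between -0.092 and 0.092 m and y of carton0 in the frame of crate between -0.066 and 0.066 m and z of carton0 in the frame of crate between 0.002 and 0.009 m and angle between each of carton0, carton1, carton2's own z axis and vertical below 0.08 rad and linear speed of each of carton0, carton1, carton2, divider below 0.03 m/s and x of carton1 in the frame of crate between -0.092 and 0.092 m and y of carton1 in the frame of crate between -0.066 and 0.066 m and z of carton1 in the frame of crate between 0.002 and 0.009 m and x of carton2 in the frame of crate between -0.092 and 0.092 m and y of carton2 in the frame of crate between -0.066 and 0.066 m and z of carton2 in the frame of crate between 0.002 and 0.009 m and x of divider in the frame of crate between -0.01 and 0.01 m and y of divider in the frame of crate between -0.01 and 0.01 m and z of divider in the frame of crate between 0.025 and 0.033 m and angle between divider's own z axis and vertical below 0.05 rad and angle between the x axis of divider and the x axis of crate, either way round below 0.12 rad and contact force between divider and the fingers below 0.1 N), for 0.2 s.
3. every pot stands upright on the divider, released (x of divider in the frame of crate between -0.01 and 0.01 m and y of divider in the frame of crate between -0.01 and 0.01 m and z of divider in the frame of crate between 0.025 and 0.033 m and angle between divider's own z axis and vertical below 0.05 rad and angle between the x axis of divider and the x axis of crate, either way round below 0.12 rad and linear speed of each of divider, pot0, pot1, pot2, pot3 below 0.03 m/s and x of pot0 in the frame of divider between -0.084 and 0.084 m and y of pot0 in the frame of divider between -0.056 and 0.056 m and z of pot0 in the frame of divider between 0.002 and 0.009 m and angle between each of pot0, pot1, pot2, pot3's own z axis and vertical below 0.08 rad and x of pot1 in the frame of divider between -0.084 and 0.084 m and y of pot1 in the frame of divider between -0.056 and 0.056 m and z of pot1 in the frame of divider between 0.002 and 0.009 m and x of pot2 in the frame of divider between -0.084 and 0.084 m and y of pot2 in the frame of divider between -0.056 and 0.056 m and z of pot2 in the frame of divider between 0.002 and 0.009 m and x of pot3 in the frame of divider between -0.084 and 0.084 m and y of pot3 in the frame of divider between -0.056 and 0.056 m and z of pot3 in the frame of divider between 0.002 and 0.009 m and contact force between each of pot0, pot1, pot2, pot3 and the fingers below 0.1 N), for 0.2 s.
At the end, for the whole second after the job is handed in: Every carton lies flat on the crate floor; the divider lies on them tab up, level within 0.05 rad, within 10 mm of the crate's centre in x and y and 0.12 rad of its long side; every pot stands upright (0.08 rad) on the divider; all at rest. Cartons first, then divider, then pots (x of carton0 in the frame of crate between -0.092 and 0.092 m and y of carton0 in the frame of crate between -0.066 and 0.066 m and z of carton0 in the frame of crate between 0.002 and 0.009 m and angle between each of carton0, carton1, carton2, pot0, pot1, pot2, pot3's own z axis and vertical below 0.08 rad and linear speed of each of carton0, carton1, carton2, divider, pot0, pot1, pot2, pot3 below 0.03 m/s and x of carton1 in the frame of crate between -0.092 and 0.092 m and y of carton1 in the frame of crate between -0.066 and 0.066 m and z of carton1 in the frame of crate between 0.002 and 0.009 m and x of carton2 in the frame of crate between -0.092 and 0.092 m and y of carton2 in the frame of crate between -0.066 and 0.066 m and z of carton2 in the frame of crate between 0.002 and 0.009 m and x of divider in the frame of crate between -0.01 and 0.01 m and y of divider in the frame of crate between -0.01 and 0.01 m and z of divider in the frame of crate between 0.025 and 0.033 m and angle between divider's own z axis and vertical below 0.05 rad and angle between the x axis of divider and the x axis of crate, either way round below 0.12 rad and x of pot0 in the frame of divider between -0.084 and 0.084 m and y of pot0 in the frame of divider between -0.056 and 0.056 m and z of pot0 in the frame of divider between 0.002 and 0.009 m and x of pot1 in the frame of divider between -0.084 and 0.084 m and y of pot1 in the frame of divider between -0.056 and 0.056 m and z of pot1 in the frame of divider between 0.002 and 0.009 m and x of pot2 in the frame of divider between -0.084 and 0.084 m and y of pot2 in the frame of divider between -0.056 and 0.056 m and z of pot2 in the frame of divider between 0.002 and 0.009 m and x of pot3 in the frame of divider between -0.084 and 0.084 m and y of pot3 in the frame of divider between -0.056 and 0.056 m and z of pot3 in the frame of divider between 0.002 and 0.009 m); the robot touches nothing.
It fails at once if the roll is shifted more than 40 mm or tipped over (distance of roll from where it was at the start of the episode above 0.04 m or angle between roll's own z axis and vertical above 0.6 rad).
It fails at once if the tape is shifted more than 40 mm or tipped over (distance of tape from where it was at the start of the episode above 0.04 m or angle between tape's own z axis and vertical above 0.6 rad).
Of carton0, carton1, carton2 only 2 to 3 are there at a start; the rules pass over those that are not, and their reading is None.
Of pot0, pot1, pot2, pot3 only 3 to 4 are there at a start; the rules pass over those that are not, and their reading is None.
At some moment in a run one of carton0, carton1, carton2, divider may be knocked a few centimetres aside while the robot is not near it.
Once in a run the grip may slacken for a moment while it holds something.
It also fails if it takes over 210 s, if anything falls off the work surface, if the arm or the gripper's body presses on something with over 40 N, if the wrist force passes 120 N, or if a joint passes its speed limit or range.

### The arm

A 6-joint arm with a two-finger parallel gripper is mounted at the origin on the work surface. World frame = base frame: x ahead of the robot, y to its left, z up, the work surface at z = 0. Lengths are in mm, angles in rad, forces in N, time in s.
With the tool pointing down it reaches from about 325 to 775 mm from the base axis. Payload 9.3 kg.
Tool frame: the origin (TCP) lies on the centre line of the jaws, within the pads' length; the fingertips stand 11 mm ahead of it and the grasp point (between the pads) lies 8 mm behind it; z points along the fingers, y is the line along which they close (so a half turn about z gives the same grasp; the last joint's range is limited). The gripper opens to 85 mm and grips with 20 to 120 N. Pads are 22 mm wide; open, the fingers measure 114 mm over their backs; the gripper's body (76 mm by 85 mm) begins 54 mm behind the grasp point. The pads swing forward as they close: fully open they stand 13 mm farther back than shut.
Start: joints at [1.139, 0.259, 0.021, 1.334, 0, 1.418], TCP at [151.362, 528.759, 242.279] pointing down, gripper open.
Joint ranges: [-3.04, 3.04], [-0.91, 1.82], [-1.04, 1.36], [-1.92, 1.95], [-1.52, 1.45], [-3.14, 3.14]. Speed limits (rad/s): [2.22, 2.22, 2.79, 3.14, 3.14, 3.14].

### API

Orientations are given as [roll, pitch, yaw] about the fixed x, y, z axes, in that order (R = Rz(yaw) Ry(pitch) Rx(roll)).
In Python, from cell import sensors, snapshot, workorder gives the robot as it stands. The module is installed in compiled form; this text tells all that it offers.
- The arm moves only by the shell command python3 -m creep 'ROWS' [OPENING]. ROWS is a JSON object of lists of equal length, an entry for each row: "delta_pos": the shift along the world's x, y, z each as a share of 800 mm, from -1 to 1, a list of three; "turn": the turn, a rotation vector about the world's x, y, z each as a share of pi rad, from -1 to 1, a list of three. In form: {"delta_pos": [[dx, dy, dz], ...], "turn": [[rx, ry, rz], ...]}. A call has 1 to 8 rows; each row is the pose to reach, as a shift and turn from the pose commanded when the call began, turning the shorter way round; what a row does not reach only later rows make up. A row lasts 1/8 s, in which the tool goes at most 62.5 mm and 10.7 degrees, less where a joint would pass 70% of its speed; a pose out of reach is approached as far as the arm can. A call with a number of a shift or a turn outside -1 to 1 is refused whole. A call with a gripper value outside its range is refused whole. OPENING is the finger opening in mm, from 0 to 85.4, set as the call begins (- or left out, the last holds). The fingers move at their own pace and stop on an object; the grip force is fixed at half the most. Time passes only in rows, so rows that repeat a pose let the fingers close. It gives the time, the measured TCP pose, the force, the opening and the grip force at its end, in the units of the state.
- sensors.sense(): the state, without advancing time (a new reading comes with each control period).
- snapshot(name): name is "side" or "top" or "wrist"; returns a dict with "img" (384x512x3 uint8, red, green, blue), "vfov" (degrees; the focal length in pixels is half the picture's height over the tangent of half this angle, whatever the lens; pixels are square), "cx", "cy" (the principal point, pixels), "world_to_cam" (4x4, takes a point from world to camera coordinates). Camera axes: x right, y down, z forward; pixel columns grow to the right and rows downward; lengths in mm; the calibration is good to about 2 mm. A picture is of the moment at which its call begins. There is no depth.
- workorder.finish_job(): hands the job in; it is judged then, once.
The state is a dict: "time": time; "joint_pos": joint angles; "joint_velocities": joint speeds; "tau": joint torques, N m; "tool_pos": TCP position; "tool_rot": TCP orientation; "contact_force": force on the tool from outside, world axes, zero at the start; "ft_torque": the same for the moment, N m; "width": opening from 0.0 (shut) to 1.0 (fully open); "grasp_force": force on a finger pad.
Only numpy, scipy, OpenCV 4.12 (cv2) and the standard library are available. Lean on these libraries where they do the work, as an engineer would, in place of code of your own. Each camera call takes 0.05 s, during which the arm holds its last target. There are 200 camera calls.

## Working session

There is one attempt and no reset: what is moved stays moved. The work goes in short steps, Python scripts to look and compute and a shell command to move; the robot and the scene stay as the last step left them, time stands still between calls to the robot, and variables do not carry over. Pictures are saved under pics/ and viewed, at most 14 in all, crops included, and the job is handed in when it is done.

```bash
mkdir -p pics; cat > h.py <<'E'
import numpy as np, cv2
from cell import sensors, snapshot, workorder
def snap(n,f=None):
    s=snapshot(n)
    if f: cv2.imwrite('pics/'+f,s['img'][:,:,::-1])
    np.save('/tmp/cam_%s.npy'%n,np.array([s['vfov'],s['cx'],s['cy']]+list(np.array(s['world_to_cam']).ravel())))
    return s
def cam(n):
    a=np.load('/tmp/cam_%s.npy'%n); return 192/np.tan(np.radians(a[0])/2),a[1],a[2],a[3:].reshape(4,4)
def px2w(n,u,v,z):
    f,cx,cy,T=cam(n); R=T[:3,:3]; o=-R.T@T[:3,3]; d=R.T@np.array([(u-cx)/f,(v-cy)/f,1]); return o+d*(z-o[2])/d[2]
def w2px(n,p):
    f,cx,cy,T=cam(n); c=T[:3,:3]@np.array(p)+T[:3,3]; return np.array([f*c[0]/c[2]+cx,f*c[1]/c[2]+cy])
E
python3 - <<'E'
from h import *
a=snap('top'); b=snap('side'); c=snap('wrist')
cv2.imwrite('pics/t0.png',cv2.resize(a['img'][:,:,::-1],(800,600),interpolation=cv2.INTER_CUBIC))
cv2.imwrite('pics/s0.png',b['img'][:,:,::-1])
for n in('top','side','wrist'):
  f,cx,cy,T=cam(n); print(n,f,cx,cy,(-T[:3,:3].T@T[:3,3]).round(),T[:3,:3].round(2).tolist())
print(sensors.sense())
E
```

```text
top 494.3704085686506 253.25285621848238 194.47435135870953 [ 408.  -46. 1250.] [[0.02, -1.0, 0.01], [-0.99, -0.03, -0.11], [0.11, -0.01, -0.99]]
side 381.02381662082195 260.0909043361976 189.86351096981613 [ 371. -739.  655.] [[0.96, -0.27, -0.01], [-0.18, -0.62, -0.76], [0.19, 0.74, -0.65]]
wrist 293.7745576647484 255.4755149473354 189.65896592835887 [ 81. 549. 374.] [[0.28, 0.96, -0.0], [0.92, -0.26, 0.29], [0.28, -0.08, -0.96]]
{'time': 0.15, 'joint_pos': array([1.13943903e+00, 2.59074370e-01, 2.09214883e-02, 1.33369652e+00,
       9.93750887e-06, 1.41818450e+00]), 'joint_velocities': array([-0.00122185, -0.00162259,  0.00240131, -0.00120495, -0.00153253,
       -0.00080868]), 'tau': array([ 3.39177095e-03, -5.55969465e+01,  3.44662356e+01,  1.12994420e-02,
       -1.72538830e-04, -4.91772221e-05]), 'tool_pos': array([151.25323728, 528.57911367, 241.79304224]), 'tool_rot': array([-3.14055333e+00, -1.69910469e-04,  2.86284709e+00]), 'contact_force': array([-0.4829314 ,  0.25558539,  0.40850703]), 'ft_torque': array([ 0.00993625, -0.07131092,  0.05005667]), 'grasp_force': 0.0, 'width': 0.9994395324987729}
```

View pics/t0.png

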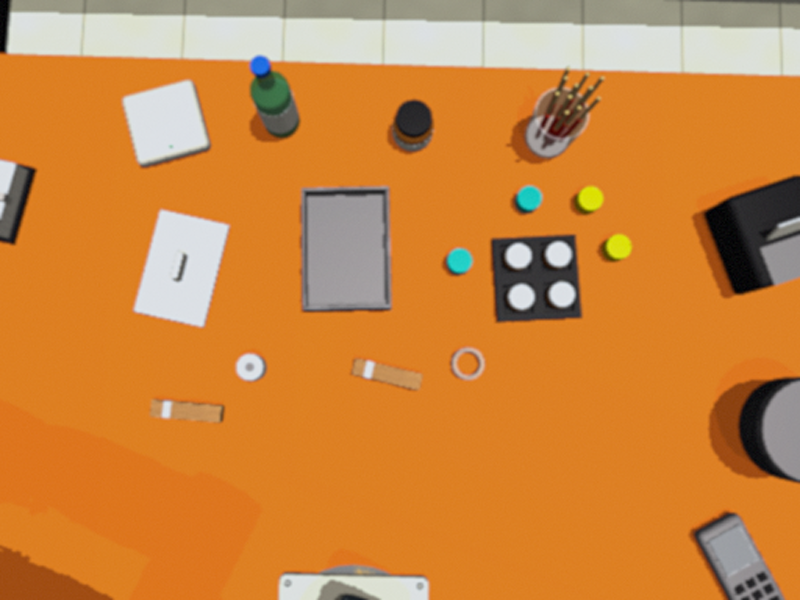

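View pics/s0.png

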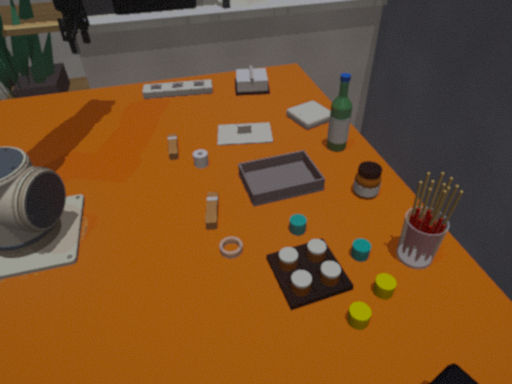

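Scene: top view (800-scale). It shows two cartons at (387,374) and (187,411), the divider at (181,267) with its tab, the crate at (346,249), and the tray at (537,278) with four white-lidded pots. Things that could be mistaken:
- **For pots:** turquoise (529,198) and (459,261), yellow (590,198) and (618,246).
- **For the divider:** the white box at (166,122), which has no tab.
- **For cartons:** nothing else.

My choices are the white-lidded pots, the tabbed sheet and both banded bars. I'll check them in a close crop.

```bash
python3 - <<'E'
from h import *
a=snap('top')['img'][:,:,::-1]
def crop(u0,v0,w,h,s): return cv2.resize(a[v0:v0+h,u0:u0+w],None,fx=s,fy=s,interpolation=cv2.INTER_CUBIC)
cv2.imwrite('pics/c1.png',crop(80,110,200,165,4)[:600]) # covers u80-280, v110-260
cv2.imwrite('pics/c2.png',np.vstack([crop(85,215,190,60,4)[:240],crop(190,215,190,60,4)[:240]])) 
hsv=cv2.cvtColor(a,cv2.COLOR_BGR2HSV)
for nm,lo,hi,z in(('white',(0,0,150),(180,70,255),0),('yellow',(22,150,120),(35,255,255),0),('turq',(80,120,100),(100,255,255),0),('dark',(0,0,0),(180,255,60),15),('grey',(0,0,60),(180,60,150),40)):
  m=cv2.inRange(hsv,lo,hi)
  for c in cv2.findContours(m,cv2.RETR_EXTERNAL,cv2.CHAIN_APPROX_NONE)[0]:
    if cv2.contourArea(c)<40: continue
    (u,v),wh,an=cv2.minAreaRect(c)
    if v<110 or u>400: continue
    print(nm,round(u,1),round(v,1),np.round(wh,1),round(an,1),[px2w('top',u,v,zz)[:2].round(1).tolist() for zz in(5,z or 42)])
E
```

```text
white 226.0 375.0 [94. 16.] -0.0 [[98.7, -0.5], [107.9, -1.9]]
white 106.1 261.3 [ 5.6 11. ] 9.5 [[365.8, 306.0], [367.0, 295.5]]
white 235.5 236.1 [ 5.8 10.7] 14.0 [[436.2, -13.9], [435.4, -14.8]]
white 159.5 235.0 [16. 17.] 90.0 [[434.2, 176.4], [433.4, 169.8]]
white 298.8 232.3 [18.4 19.1] 45.0 [[449.9, -172.6], [448.7, -168.8]]
white 333.5 189.5 [15. 15.] 90.0 [[560.4, -259.3], [555.9, -252.9]]
white 359.5 187.5 [15. 15.] 90.0 [[567.3, -325.4], [562.5, -317.1]]
white 331.5 163.5 [15. 15.] 90.0 [[627.2, -253.6], [620.6, -247.5]]
white 357.2 162.1 [15.7 15.2] 26.6 [[632.6, -319.4], [625.9, -311.3]]
white 115.7 171.2 [46.1 68.4] 14.0 [[592.8, 294.6], [587.3, 284.5]]
white 221.7 160.7 [69.7 48.9] 88.7 [[626.9, 26.7], [620.4, 24.5]]
white 5.0 120.5 [10. 37.] 0.0 [[716.3, 584.2], [707.1, 565.5]]
yellow 395.5 158.0 [16. 15.] 90.0 [[645.8, -417.6], [638.7, -406.6]]
yellow 377.5 127.0 [16. 15.] 90.0 [[725.6, -371.6], [716.2, -361.9]]
turq 293.3 166.8 [14.1 14.8] 45.0 [[616.2, -156.0], [610.0, -152.8]]
turq 338.0 127.0 [14. 14.] 90.0 [[722.8, -269.7], [713.4, -263.0]]
dark 342.5 177.6 [51.3 51.7] 85.9 [[591.5, -281.9], [590.1, -280.0]]
dark 220.5 122.8 [ 1.9 49. ] 88.3 [[725.5, 33.0], [723.0, 32.3]]
dark 11.9 131.2 [ 8.8 49.1] 20.0 [[688.9, 564.5], [686.6, 559.6]]
grey 222.5 377.5 [11. 37.] 90.0 [[92.7, 7.8], [101.5, 6.3]]
grey 216.0 365.5 [ 5. 24.] 90.0 [[120.6, 24.6], [128.7, 22.6]]
grey 333.5 189.5 [18.4 18.4] 45.0 [[560.4, -259.3], [556.1, -253.3]]
grey 359.4 187.8 [18.7 18. ] 38.7 [[566.5, -325.1], [562.1, -317.2]]
grey 332.0 163.0 [18. 18.] 90.0 [[628.5, -254.9], [622.3, -249.0]]
grey 357.2 162.1 [18.3 17.9] 26.6 [[632.6, -319.4], [626.2, -311.7]]
grey 221.1 158.9 [77.9 55.3] 89.1 [[631.5, 28.5], [625.2, 26.4]]
grey 6.8 128.7 [10.2 46.6] 15.9 [[695.0, 578.0], [686.9, 560.4]]
```

View pics/c1.png

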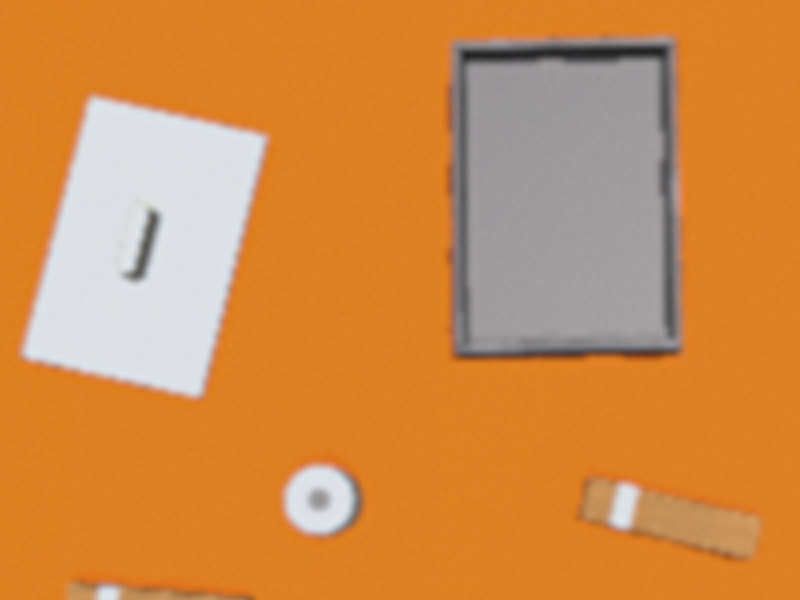

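View pics/c2.png

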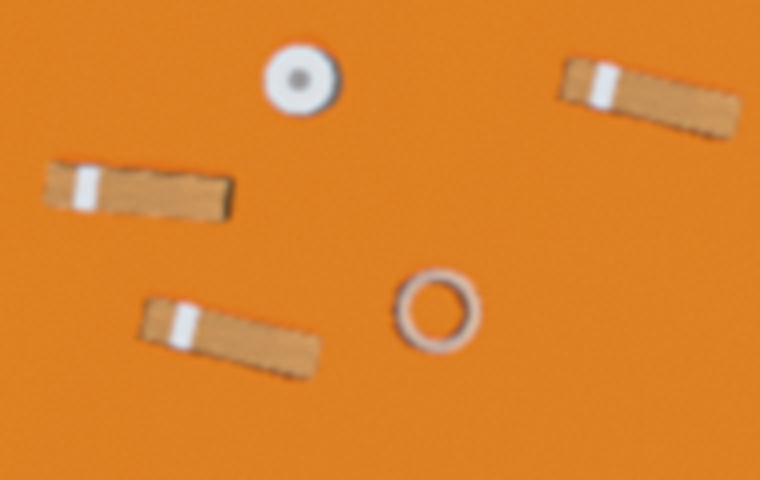

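The crop confirms the choices: the divider has its upright tab near c1 (138,240), and both cartons carry a white paper band (the other white box lies outside this crop). Now the fits.

```bash
cat >> h.py <<'E'
from scipy.optimize import least_squares
def fitrect(n,px,z,L,W):
    """px ordered corners -> x,y,yaw of L(x) by W(y) rectangle at z"""
    P=np.array([px2w(n,u,v,z)[:2] for u,v in px]); c=P.mean(0)
    e=[np.linalg.norm(P[i]-P[(i+1)%4]) for i in range(4)]
    i=0 if abs(e[0]-L)+abs(e[2]-L)<abs(e[1]-L)+abs(e[3]-L) else 1
    d=(P[i+1]-P[i])-(P[(i+3)%4]-P[(i+2)%4]); a=np.arctan2(d[1],d[0])
    a=(a+np.pi/2)%np.pi-np.pi/2
    return c.round(1),round(float(a),3),np.round(e,1)
def cartons(n='top',f=1):
    a=snap(n)['img'][:,:,::-1]; hsv=cv2.cvtColor(cv2.resize(a,None,fx=4,fy=4,interpolation=cv2.INTER_CUBIC),cv2.COLOR_BGR2HSV)
    m=cv2.inRange(hsv,(5,60,100),(22,195,255))|cv2.inRange(hsv,(0,0,160),(180,60,255)); out=[]
    m=cv2.morphologyEx(m,cv2.MORPH_OPEN,np.ones((9,9)))
    m=cv2.morphologyEx(m,cv2.MORPH_CLOSE,np.ones((9,9)))
    for c in cv2.findContours(m,cv2.RETR_EXTERNAL,cv2.CHAIN_APPROX_NONE)[0]:
        r=cv2.minAreaRect(c); w=sorted(r[1])
        if 20<w[0]<70 and 120<w[1]<300: out.append((np.array(r[0]).round(),fitrect(n,(cv2.boxPoints(r)+.5)/4-.5,24,110,26)))
    return out
E
python3 - <<'E'
from h import *
k=lambda L:[(80+(x-1.5)/4,110+(y-1.5)/4) for x,y in L]
print('crate',fitrect('top',k([(453,40),(676,37),(682,353),(454,357)]),40,196,140))
print('div',fitrect('top',k([(90,96),(268,134),(202,398),(22,355)]),5,172,116))
k2=lambda L:[(85+(x-1.5)/4,215+(y-1.5)/4) for x,y in L]
print('B',fitrect('top',k2([(46,162),(230,177),(226,220),(44,207)]),24,110,26))
k3=lambda L:[(190+(x-1.5)/4,215+(y-241.5)/4) for x,y in L]
print('A',fitrect('top',k3([(148,298),(320,335),(312,378),(142,340)]),24,110,26))
for o in cartons(): print(o)
E
```

```text
crate (array([626.3,  26.1]), 0.043, array([139.3, 198.7, 140. , 199. ]))
div (array([593.7, 293.8]), -0.194, array([116.7, 173.2, 117. , 170.6]))
B (array([364.2, 269.6]), 1.52, array([113.2,  26.2, 111.5,  27.3]))
A (array([429.3, -43.6]), 1.381, array([108.7,  26.9, 107.4,  26.1]))
(array([ 477., 1051.]), (array([364.5, 269.2]), 1.534, array([ 33.2, 116.3,  33.2, 116. ])))
(array([991., 956.]), (array([430.3, -44.2]), 1.37, array([ 33.7, 114. ,  33.6, 113.6])))
(array([ 20., 478.]), (array([715.6, 575.6]), 0.079, array([25.8, 93.6, 25.6, 93.6])))
```

```bash
python3 -m creep '{"delta_pos":[[0.1745,-0.358,0],[0.1745,-0.358,0],[0.1745,-0.358,0],[0.1745,-0.358,0],[0.1745,-0.358,0],[0.3485,-0.716,0],[0.3485,-0.716,0],[0.3485,-0.716,0]],"turn":[[0,0,-0.06],[0,0,-0.12],[0,0,-0.18],[0,0,-0.24],[0,0,-0.3],[0,0,-0.36],[0,0,-0.42],[0,0,-0.4737]]}' 60
python3 -m creep '{"delta_pos":[[0,0,0]],"turn":[[0,0,0]]}'
```

```text
time: 1.25
tool_pos: [370.7, 77.2, 242.6]
tool_rot: [3.141, -0.0, 1.369]
contact_force: [0.4, 1.2, 0.1]
width: 0.703
grasp_force: 0.0
time: 1.38
tool_pos: [371.8, 75.4, 242.1]
tool_rot: [3.141, 0.0, 1.364]
contact_force: [0.2, -0.2, -0.7]
width: 0.702
grasp_force: 0.0
```

```bash
python3 -m creep '{"delta_pos":[[0.036,-0.075,0],[0.073,-0.149,-0.03],[0.073,-0.149,-0.10],[0.073,-0.149,-0.10]],"turn":[[0,0,0],[0,0,0],[0,0,0],[0,0,0]]}'
python3 - <<'E'
from h import *
snap('wrist','w1.png'); print(sensors.sense()['tool_pos'],sensors.sense()['tool_rot'])
for o in cartons(): print(o)
E
```

```text
time: 1.88
tool_pos: [426.4, -39.3, 159.4]
tool_rot: [-3.134, -0.001, 1.374]
contact_force: [-0.2, -0.2, 0.7]
width: 0.703
grasp_force: 0.0
[427.56278437 -39.05906248 161.89808478] [-3.13780784e+00 -6.30816105e-04  1.37534597e+00]
(array([ 477., 1051.]), (array([364.8, 269.3]), 1.541, array([ 33.2, 116.2,  33.2, 115.9])))
(array([ 20., 477.]), (array([715.9, 575.6]), 0.079, array([25.8, 93. , 25.6, 93. ])))
```

View pics/w1.png

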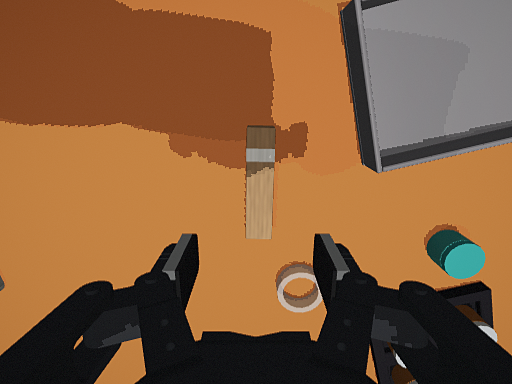

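The wrist view shows the carton: top face corners near (247,127), (275,127), (272,239), (246,239). The tape at (299,287) is clear of the fingers.

```bash
python3 - <<'E'
from h import *
print(fitrect('wrist',[(247.5,126.5),(275,126.5),(271.5,239),(246.5,239)],24,110,26))
print(w2px('wrist',[430,-44,24]),w2px('wrist',[427.5,-39,0]))
E
```

```text
(array([429.7, -43.8]), 1.359, array([ 24.6, 110.7,  25.1, 110.8]))
[260.39405794 186.12358861] [256.86386945 175.4229015 ]
```

```bash
python3 -m creep '{"delta_pos":[[0,0,-0.05],[0,0,-0.1],[0,0,-0.1],[0,0,-0.1]],"turn":[[0,0,0],[0,0,0],[0,0,0],[0,0,0]]}' 55
```

```text
time: 2.48
tool_pos: [430.0, -39.7, 84.7]
tool_rot: [3.138, 0.0, 1.376]
contact_force: [0.6, 0.1, 0.5]
width: 0.641
grasp_force: 0.0
```

```bash
python3 -m creep '{"delta_pos":[[0,-0.005,-0.03],[0,-0.005,-0.06],[0,-0.005,-0.085],[0,-0.005,-0.085],[0,-0.005,-0.085]],"turn":[[0,0,0],[0,0,0],[0,0,0],[0,0,0],[0,0,0]]}'
```

```text
time: 3.1
tool_pos: [429.8, -44.2, 15.9]
tool_rot: [3.139, 0.0, 1.375]
contact_force: [0.2, -0.1, 0.2]
width: 0.645
grasp_force: 0.0
```

```bash
python3 -m creep '{"delta_pos":[[0,0,0],[0,0,0],[0,0,0],[0,0,0],[0,0,0],[0,0,0]],"turn":[[0,0,0],[0,0,0],[0,0,0],[0,0,0],[0,0,0],[0,0,0]]}' 10
python3 -m creep '{"delta_pos":[[0,0,0.03],[0,0,0.07],[0,0,0.11],[0,0,0.11]],"turn":[[0,0,0],[0,0,0],[0,0,0],[0,0,0]]}'
```

```text
time: 3.85
tool_pos: [429.3, -44.2, 15.4]
tool_rot: [3.14, 0.0, 1.375]
contact_force: [-1.1, 0.1, 11.3]
width: 0.293
grasp_force: 59.2
time: 4.35
tool_pos: [429.9, -44.3, 104.5]
tool_rot: [3.137, 0.0, 1.375]
contact_force: [0.2, 0.3, -0.4]
width: 0.29
grasp_force: 59.5
```

```bash
python3 -m creep '{"delta_pos":[[0.045,0.021,0],[0.09,0.043,0],[0.135,0.064,0],[0.1795,0.0855,0],[0.1795,0.0855,0],[0.1795,0.0855,0]],"turn":[[0,0,0.03],[0,0,0.06],[0,0,0.0735],[0,0,0.0735],[0,0,0.0735],[0,0,0.0735]]}'
python3 - <<'E'
from h import *
snap('wrist','w2.png');snap('top','t2.png'); print(sensors.sense()['grasp_force'],sensors.sense()['width'],sensors.sense()['tool_pos'])
E
```

```text
time: 5.1
tool_pos: [571.3, 24.5, 101.2]
tool_rot: [-3.139, -0.0, 1.606]
contact_force: [-0.4, 0.3, 0.2]
width: 0.291
grasp_force: 59.5
59.516374468803406 0.28777515264509945 [571.24645453  24.10707188 101.94349462]
```

View pics/w2.png

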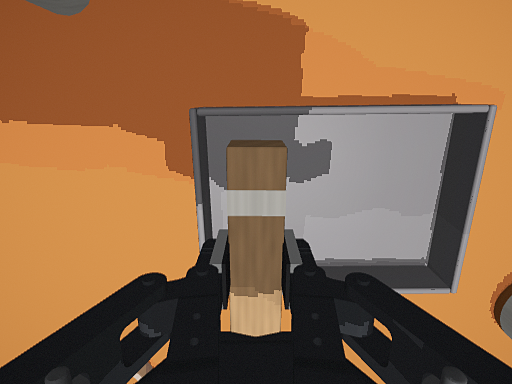

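Carton held straight, between u 228 and 288. The crate's rim corners are at (192,108), (495,105) and (455,293).

```bash
python3 - <<'E'
from h import *
P=[px2w('wrist',u,v,40)[:2] for u,v in[(192,108),(495,105),(455,293)]]
print(P,(P[0]+P[2])/2,P[1]-P[0],P[2]-P[1])
E
python3 -m creep '{"delta_pos":[[0.001,0,-0.03],[0.0015,0,-0.06],[0.0015,0,-0.085],[0.0015,0,-0.1],[0.0015,0,-0.1],[0.0015,0,-0.1]],"turn":[[0,0,0],[0,0,0],[0,0,0],[0,0,0],[0,0,0],[0,0,0]]}'
```

```text
[array([529.33666153,  92.05663086]), array([720.78381145, 100.34472069]), array([727.69508635, -38.53479023])] [628.51587394  26.76092031] [191.44714991   8.28808983] [   6.91127491 -138.87951092]
time: 5.95
tool_pos: [573.8, 24.3, 23.1]
tool_rot: [3.141, 0.0, 1.605]
contact_force: [-0.1, -0.2, -0.3]
width: 0.291
grasp_force: 59.5
```

```bash
python3 -m creep '{"delta_pos":[[0,0,-0.002],[0,0,-0.0032],[0,0,-0.0032]],"turn":[[0,0,0.002],[0,0,0.003],[0,0,0.003]]}'
python3 -m creep '{"delta_pos":[[0,0,0],[0,0,0],[0,0,0],[0,0,0]],"turn":[[0,0,0],[0,0,0],[0,0,0],[0,0,0]]}' 42
python3 -m creep '{"delta_pos":[[0,0,0.03],[0,0,0.07],[0,0,0.13],[0,0,0.13]],"turn":[[0,0,0],[0,0,0],[0,0,0],[0,0,0]]}'
python3 - <<'E'
from h import *
for o in cartons(): print(o)
E
```

```text
time: 6.32
tool_pos: [573.7, 24.4, 20.4]
tool_rot: [3.141, 0.0, 1.615]
contact_force: [-1.3, 0.0, 4.6]
width: 0.291
grasp_force: 60.2
time: 6.82
tool_pos: [573.4, 24.4, 19.7]
tool_rot: [-3.141, -0.0, 1.615]
contact_force: [0.8, 0.6, 0.0]
width: 0.49
grasp_force: 0.0
time: 7.32
tool_pos: [575.3, 24.3, 127.3]
tool_rot: [3.135, 0.001, 1.615]
contact_force: [0.4, -0.1, -0.2]
width: 0.491
grasp_force: 0.0
(array([ 214., 1512.]), (array([ 88.2, 410.8]), -1.549, array([92.3, 26.6, 92. , 26.6])))
(array([ 20., 476.]), (array([716.5, 575.9]), 0.079, array([25.2, 91.7, 25. , 91.7])))
```

```bash
python3 -m creep '{"delta_pos":[[-0.04,0.05,0.02],[-0.09,0.1,0.04],[-0.135,0.15,0.05],[-0.18,0.20,0.05],[-0.22,0.25,0.05],[-0.262,0.306,0.05],[-0.262,0.306,0.05],[-0.262,0.306,0.05]],"turn":[[0,0,0],[0,0,-0.01],[0,0,-0.027],[0,0,-0.027],[0,0,-0.027],[0,0,-0.027],[0,0,-0.027],[0,0,-0.027]]}' 55
python3 - <<'E'
from h import *
a=snap('wrist')['img'];b=snap('top')['img']
cv2.imwrite('pics/m3.png',np.hstack([a[:,100:500],b[100:,50:450][:284,:].repeat(1,0) if 0 else cv2.copyMakeBorder(b[100:,50:450],0,100,0,0,cv2.BORDER_CONSTANT)])[:,:,::-1]); print(sensors.sense()['tool_pos'])
E
```

```text
time: 8.38
tool_pos: [363.6, 269.1, 163.0]
tool_rot: [-3.141, 0.001, 1.531]
contact_force: [0.6, 0.6, -0.7]
width: 0.644
grasp_force: 0.0
[364.3573053  268.47004597 163.17383297]
```

View pics/m3.png

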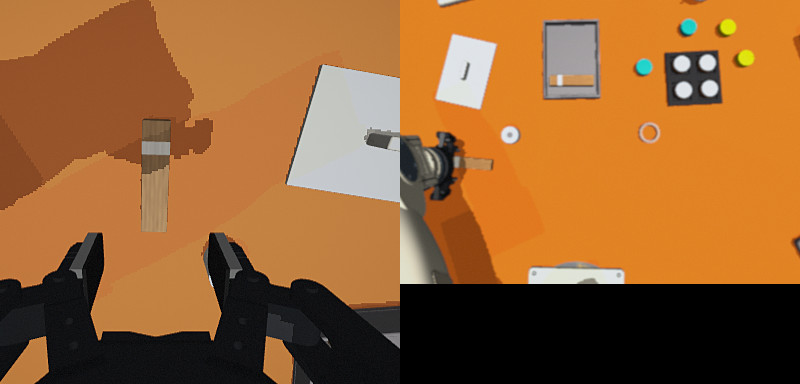

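Wrist half: carton B's top face has corners at about (243,120), (271,121), (267,231), (241,231) in full-image pixels. Top half: carton A is lying in the crate at (570,79), and the divider hasn't been disturbed.

```bash
python3 - <<'E'
from h import *
print(fitrect('wrist',[(243,120),(271,121),(267,231),(241,231)],24,110,26))
E
python3 -m creep '{"delta_pos":[[0,0,-0.05],[0,0,-0.10],[0,0,-0.14],[0,0,-0.14],[0,0,-0.14]],"turn":[[0,0,0],[0,0,0],[0,0,0],[0,0,0],[0,0,0]]}'
```

```text
(array([364.3, 270.9]), 1.503, array([ 25.2, 108.3,  26.2, 109.2]))
time: 9.1
tool_pos: [364.8, 268.9, 52.6]
tool_rot: [3.141, -0.0, 1.529]
contact_force: [0.4, 1.0, -0.4]
width: 0.644
grasp_force: 0.0
```

```bash
python3 -m creep '{"delta_pos":[[0,0.001,-0.025],[0,0.0015,-0.0455],[0,0.0015,-0.0455],[0,0.0015,-0.0455]],"turn":[[0,0,-0.003],[0,0,-0.003],[0,0,-0.003],[0,0,-0.003]]}'
python3 -m creep '{"delta_pos":[[0,0,0],[0,0,0],[0,0,0],[0,0,0],[0,0,0],[0,0,0]],"turn":[[0,0,0],[0,0,0],[0,0,0],[0,0,0],[0,0,0],[0,0,0]]}' 10
python3 -m creep '{"delta_pos":[[0,0,0.03],[0,0,0.07],[0,0,0.13],[0,0,0.13],[0,0,0.13]],"turn":[[0,0,0],[0,0,0],[0,0,0],[0,0,0],[0,0,0]]}'
```

```text
time: 9.6
tool_pos: [364.6, 270.7, 16.5]
tool_rot: [3.14, -0.001, 1.521]
contact_force: [-0.3, 0.1, 0.4]
width: 0.643
grasp_force: 0.0
time: 10.35
tool_pos: [364.4, 270.7, 16.2]
tool_rot: [3.14, -0.001, 1.521]
contact_force: [-1.1, 0.0, 7.3]
width: 0.289
grasp_force: 59.3
time: 10.98
tool_pos: [363.6, 270.3, 119.1]
tool_rot: [3.142, -0.0, 1.521]
contact_force: [0.4, -0.4, -1.0]
width: 0.288
grasp_force: 59.3
```

```bash
python3 -m creep '{"delta_pos":[[0.05,-0.04,0],[0.1,-0.08,0],[0.16,-0.122,0],[0.22,-0.168,0],[0.28,-0.214,0],[0.34,-0.26,0],[0.395,-0.302,0],[0.395,-0.302,0]],"turn":[[0,0,0.01],[0,0,0.02],[0,0,0.03],[0,0,0.03],[0,0,0.03],[0,0,0.03],[0,0,0.03],[0,0,0.03]]}'
python3 -m creep '{"delta_pos":[[0,0,0],[0,0,0]],"turn":[[0,0,0],[0,0,0]]}'
```

```text
time: 11.98
tool_pos: [681.5, 25.8, 115.9]
tool_rot: [-3.138, 0.0, 1.611]
contact_force: [-0.3, 0.7, -1.0]
width: 0.291
grasp_force: 59.4
time: 12.22
tool_pos: [678.8, 29.7, 118.9]
tool_rot: [-3.14, -0.0, 1.616]
contact_force: [0.9, 0.3, -1.2]
width: 0.292
grasp_force: 59.4
```

```bash
python3 -m creep '{"delta_pos":[[0.001,-0.001,-0.04],[0.001,-0.001,-0.08],[0.001,-0.001,-0.11],[0.001,-0.001,-0.119],[0.001,-0.001,-0.119],[0.001,-0.001,-0.119]],"turn":[[0,0,0],[0,0,0],[0,0,0],[0,0,0],[0,0,0],[0,0,0]]}'
```

```text
time: 12.98
tool_pos: [681.2, 28.2, 25.5]
tool_rot: [3.14, 0.0, 1.615]
contact_force: [0.4, -0.8, -0.4]
width: 0.287
grasp_force: 59.4
```

```bash
python3 -m creep '{"delta_pos":[[0,0,-0.003],[0,0,-0.005],[0,0,-0.005]],"turn":[[0,0,0],[0,0,0],[0,0,0]]}'
python3 -m creep '{"delta_pos":[[0,0,0],[0,0,0],[0,0,0],[0,0,0]],"turn":[[0,0,0],[0,0,0],[0,0,0],[0,0,0]]}' 42
python3 -m creep '{"delta_pos":[[0,0,0.03],[0,0,0.07],[0,0,0.13],[0,0,0.16],[0,0,0.16]],"turn":[[0,0,0],[0,0,0],[0,0,0],[0,0,0],[0,0,0]]}'
```

```text
time: 13.35
tool_pos: [680.9, 28.0, 21.3]
tool_rot: [3.14, 0.0, 1.615]
contact_force: [-3.0, 0.6, 7.3]
width: 0.29
grasp_force: 60.3
time: 13.85
tool_pos: [680.6, 28.0, 20.0]
tool_rot: [-3.141, 0.0, 1.615]
contact_force: [0.5, 0.6, 0.3]
width: 0.494
grasp_force: 0.0
time: 14.48
tool_pos: [681.6, 28.0, 150.2]
tool_rot: [3.138, 0.0, 1.615]
contact_force: [-0.1, 0.2, -1.2]
width: 0.493
grasp_force: 0.0
```

```bash
python3 -m creep '{"delta_pos":[[-0.02,0.05,0.01],[-0.04,0.1,0.02],[-0.06,0.15,0.03],[-0.08,0.2,0.03],[-0.1,0.26,0.03],[-0.109,0.3,0.03],[-0.109,0.332,0.03],[-0.109,0.332,0.03]],"turn":[[0,0,0.055],[0,0,0.11],[0,0,0.165],[0,0,0.22],[0,0,0.275],[0,0,0.33],[0,0,0.385],[0,0,0.424]]}' 50
python3 -m creep '{"delta_pos":[[0,0,0],[0,0,0]],"turn":[[0,0,0],[0,0,0]]}'
python3 - <<'E'
from h import *
a=snap('wrist')['img'];b=snap('top')['img']
cv2.imwrite('pics/m4.png',np.hstack([a[:,60:460],cv2.resize(b[90:270,60:260],(400,360),interpolation=cv2.INTER_CUBIC)[:384] if 0 else cv2.copyMakeBorder(cv2.resize(b[90:270,60:260],(400,360),interpolation=cv2.INTER_CUBIC),0,24,0,0,cv2.BORDER_CONSTANT)])[:,:,::-1])
E
```

```text
time: 15.48
tool_pos: [592.5, 295.5, 170.1]
tool_rot: [-3.141, -0.002, 2.954]
contact_force: [0.7, -0.8, 0.3]
width: 0.588
grasp_force: 0.0
time: 15.72
tool_pos: [593.3, 293.2, 171.3]
tool_rot: [-3.141, -0.001, 2.944]
contact_force: [-0.5, -0.6, -0.4]
width: 0.582
grasp_force: 0.0
```

View pics/m4.png

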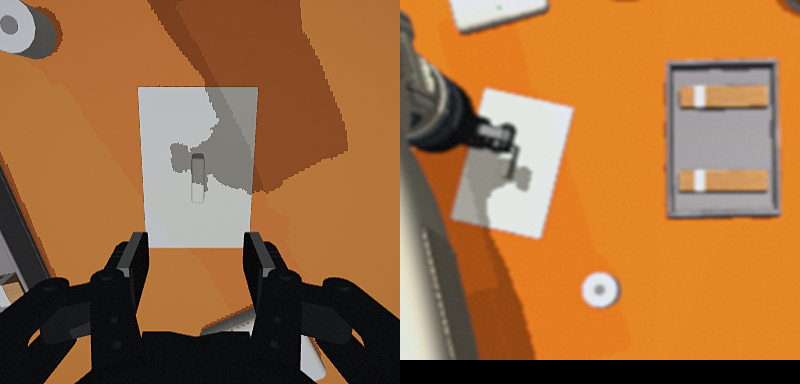

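Wrist half: the sheet's corners, with 60 added to u, are (198,88), (318,87), (310,247), (206,246). The tab's top face spans u 251–264, v 160–203. Top half: both cartons sit spread and parallel in the crate.

```bash
python3 - <<'E'
from h import *
print(fitrect('wrist',[(197.5,87),(318.5,86.5),(310.5,248),(205.5,247)],5,172,116))
print([px2w('wrist',u,v,35)[:2].round(1) for u,v in[(251,159),(264,159),(251,203),(264,203)]])
print([px2w('wrist',u,v,5)[:2].round(1) for u,v in[(251,203),(264,203)]])
E
python3 -m creep '{"delta_pos":[[0,0,-0.05],[0,0,-0.10],[0,0,-0.14],[0,0,-0.14],[0,0,-0.14],[0,0,-0.14]],"turn":[[0,0,0],[0,0,0],[0,0,0],[0,0,0],[0,0,0],[0,0,0]]}'
```

```text
(array([593.6, 295.3]), -0.196, array([116.2, 172.4, 118.6, 170.7]))
[array([571.4, 292.9]), array([573.8, 304.7]), array([613.7, 284.1]), array([616.2, 296.5])]
[array([624. , 281.5]), array([626.8, 295.3])]
time: 16.58
tool_pos: [594.3, 293.8, 61.9]
tool_rot: [3.14, 0.002, 2.947]
contact_force: [0.3, -0.1, 0.8]
width: 0.585
grasp_force: 0.0
```

```bash
python3 -m creep '{"delta_pos":[[0,0.001,-0.025],[0,0.001,-0.048],[0,0.001,-0.048],[0,0.001,-0.048]],"turn":[[0,0,0],[0,0,0],[0,0,0],[0,0,0]]}'
python3 -m creep '{"delta_pos":[[0,0,0],[0,0,0],[0,0,0],[0,0,0],[0,0,0],[0,0,0],[0,0,0]],"turn":[[0,0,0],[0,0,0],[0,0,0],[0,0,0],[0,0,0],[0,0,0],[0,0,0]]}' 2
```

```text
time: 17.08
tool_pos: [594.1, 294.6, 23.1]
tool_rot: [3.141, 0.001, 2.947]
contact_force: [-0.4, -1.5, -0.7]
width: 0.586
grasp_force: 0.0
time: 17.95
tool_pos: [593.8, 294.6, 22.6]
tool_rot: [3.141, 0.001, 2.947]
contact_force: [-1.2, 0.6, 5.4]
width: 0.127
grasp_force: 60.0
```

```bash
python3 -m creep '{"delta_pos":[[0,0,0.02],[0,0,0.05],[0,0,0.08],[0,0,0.11],[0,0,0.11]],"turn":[[0,0,0],[0,0,0],[0,0,0],[0,0,0],[0,0,0]]}'
python3 -m creep '{"delta_pos":[[0.007,-0.05,0],[0.014,-0.1,0],[0.02,-0.16,0],[0.028,-0.22,0],[0.035,-0.28,0],[0.042,-0.335,0],[0.042,-0.335,0],[0.042,-0.335,0]],"turn":[[0,0,0.02],[0,0,0.04],[0,0,0.06],[0,0,0.076],[0,0,0.076],[0,0,0.076],[0,0,0.076],[0,0,0.076]]}'
python3 - <<'E'
from h import *
snap('wrist','w5.png'); print(sensors.sense()['tool_pos'],sensors.sense()['grasp_force'])
E
```

```text
time: 18.58
tool_pos: [594.4, 294.8, 112.2]
tool_rot: [3.14, 0.003, 2.947]
contact_force: [-0.5, -0.0, -2.0]
width: 0.13
grasp_force: 59.1
time: 19.58
tool_pos: [626.6, 26.6, 109.0]
tool_rot: [3.141, -0.001, -3.098]
contact_force: [-0.1, 0.7, -0.8]
width: 0.125
grasp_force: 59.1
[626.62383421  27.13544485 109.11144492] 59.05037462711334
```

View pics/w5.png

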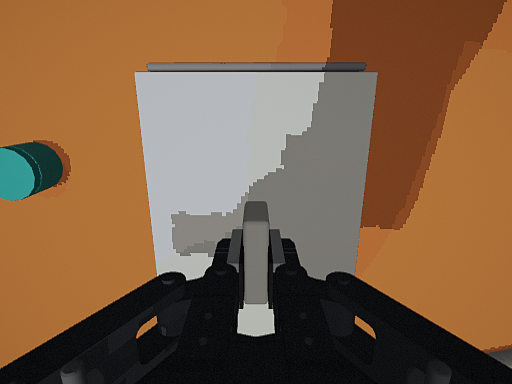

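The sheet is held level: its front corners are at (135,72) and (377,72). The crate's near rim runs from (147,66) to (366,66).

```bash
python3 - <<'E'
from h import *
s=[px2w('wrist',u,v,91)[:2].round(1) for u,v in[(135,72),(377,72)]]
r=[px2w('wrist',u,v,40)[:2].round(1) for u,v in[(147,63.5),(366,63.5)]]
for n,P,h in(('sheet',s,86),('rim',r,98)):
  d=P[1]-P[0]; m=(P[0]+P[1])/2; nrm=np.array([-d[1],d[0]])/np.linalg.norm(d); 
  if nrm[0]<0:nrm=-nrm
  print(n,P,np.linalg.norm(d),m+ h*nrm*np.sign(627-m[0]),np.arctan(-d[0]/d[1]))
E
```

```text
sheet [array([542.8, -35.1]), array([538. ,  80.1])] 115.2999566348574 [626.32544429  26.08022685] 0.04164257909858803
rim [array([533.9, -46.8]), array([528. ,  91.8])] 138.7255203630536 [628.86132853  26.66794256] 0.04254285794187907
```

```bash
python3 -m creep '{"delta_pos":[[0.001,0.0005,0],[0.002,0.0005,-0.02],[0.002,0.0005,-0.04],[0.002,0.0005,-0.06],[0.002,0.0005,-0.068],[0.002,0.0005,-0.068],[0.002,0.0005,-0.068]],"turn":[[0,0,0],[0,0,0],[0,0,0],[0,0,0],[0,0,0],[0,0,0],[0,0,0]]}'
```

```text
time: 20.5
tool_pos: [629.0, 26.7, 55.8]
tool_rot: [-3.142, 0.001, -3.098]
contact_force: [0.1, 0.1, -0.7]
width: 0.127
grasp_force: 59.1
```

```bash
python3 -m creep '{"delta_pos":[[0,0,-0.002],[0,0,-0.004],[0,0,-0.005],[0,0,-0.005]],"turn":[[0,0,0],[0,0,0],[0,0,0],[0,0,0]]}'
python3 -m creep '{"delta_pos":[[0,0,0],[0,0,0],[0,0,0],[0,0,0],[0,0,0]],"turn":[[0,0,0],[0,0,0],[0,0,0],[0,0,0],[0,0,0]]}' 35
```

```text
time: 21.0
tool_pos: [628.7, 26.8, 51.6]
tool_rot: [-3.142, 0.0, -3.097]
contact_force: [-1.7, -0.1, 1.1]
width: 0.127
grasp_force: 59.5
time: 21.62
tool_pos: [628.7, 26.8, 51.3]
tool_rot: [-3.142, -0.0, -3.097]
contact_force: [-0.4, -0.8, 0.2]
width: 0.406
grasp_force: 0.0
```

```bash
python3 -m creep '{"delta_pos":[[0,0,0.03],[0,0,0.07],[0,0,0.13],[0,0,0.16],[0,0,0.16]],"turn":[[0,0,0],[0,0,0],[0,0,0],[0,0,0],[0,0,0]]}'
python3 -m creep '{"delta_pos":[[-0.02,-0.05,0],[-0.04,-0.1,0],[-0.05,-0.15,0],[-0.06,-0.2,0],[-0.08,-0.25,0],[-0.08,-0.3,0],[-0.08,-0.35,0],[-0.08,-0.35,0]],"turn":[[0,0,-0.06],[0,0,-0.12],[0,0,-0.18],[0,0,-0.24],[0,0,-0.3],[0,0,-0.36],[0,0,-0.42],[0,0,-0.475]]}' 55
python3 -m creep '{"delta_pos":[[0,0,0],[0,0,0]],"turn":[[0,0,-0.012],[0,0,-0.012]]}'
python3 - <<'E'
from h import *
a=snap('wrist')['img'];b=snap('top')['img']
cv2.imwrite('pics/m6.png',np.hstack([a[:,60:460],cv2.copyMakeBorder(cv2.resize(b[100:260,180:380],(400,320),interpolation=cv2.INTER_CUBIC),0,64,0,0,cv2.BORDER_CONSTANT)])[:,:,::-1]); print(sensors.sense()['tool_pos'])
E
```

```text
time: 22.25
tool_pos: [629.5, 26.8, 181.3]
tool_rot: [-3.141, 0.004, -3.097]
contact_force: [-0.7, -0.1, 0.4]
width: 0.407
grasp_force: 0.0
time: 23.25
tool_pos: [563.9, -255.7, 177.2]
tool_rot: [-3.14, -0.001, 1.684]
contact_force: [-0.0, 0.7, -0.3]
width: 0.641
grasp_force: 0.0
time: 23.5
tool_pos: [564.2, -253.1, 177.9]
tool_rot: [-3.14, -0.001, 1.656]
contact_force: [0.7, -0.6, -0.3]
width: 0.642
grasp_force: 0.0
[ 564.41015802 -252.97063367  178.42426566]
```

View pics/m6.png

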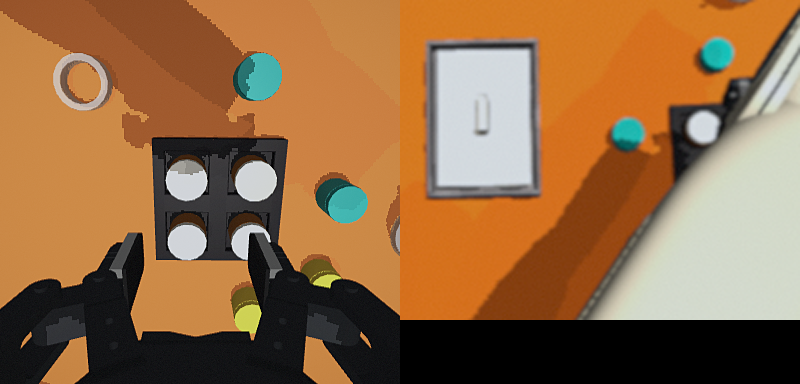

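Wrist half (60 added to u): lid centres at (246,180), (313,180), (248,240) and (311,240), the last half behind a finger. Top half: the divider lies in the crate with its tab up; sheet corners (435,50), (529,47), (535,188), (438,191).

```bash
python3 - <<'E'
from h import *
for u,v in[(246.5,181),(313,181),(248,241),(311,241)]: print(px2w('wrist',u,v,42)[:2].round(1))
print(fitrect('wrist',[(212.5,138),(347,139),(334,259),(216,260)],15,136,136))
print(fitrect('top',[(180+(x-400)/2-.25,100+y/2-.25) for x,y in[(435,50),(529,47),(535,188),(438,191)]],34,172,116))
E
```

```text
[ 556.2 -253. ]
[ 618.8 -247.7]
[ 562.4 -315.3]
[ 625.6 -309.9]
(array([ 590.3, -281.6]), -1.503, array([134.1, 134.7, 133.5, 137.1]))
(array([626.2,  24.7]), 0.063, array([117.9, 178.3, 119.8, 177.9]))
```

```bash
python3 -m creep '{"delta_pos":[[-0.01,0,-0.03],[-0.01,0,-0.07],[-0.01,0,-0.11],[-0.01,0,-0.14],[-0.01,0,-0.165],[-0.01,0,-0.18],[-0.01,0,-0.18]],"turn":[[0,0,0],[0,0,0],[0,0,0],[0,0,0],[0,0,0],[0,0,0],[0,0,0]]}' 53
```

```text
time: 24.48
tool_pos: [556.3, -252.8, 34.6]
tool_rot: [-3.14, -0.001, 1.656]
contact_force: [-0.1, -0.3, 0.5]
width: 0.617
grasp_force: 0.0
```

```bash
python3 -m creep '{"delta_pos":[[0,0,-0.003],[0,0,-0.005],[0,0,-0.005]],"turn":[[0,0,0],[0,0,0],[0,0,0]]}'
python3 -m creep '{"delta_pos":[[0,0,0],[0,0,0],[0,0,0],[0,0,0],[0,0,0]],"turn":[[0,0,0],[0,0,0],[0,0,0],[0,0,0],[0,0,0]]}' 30
python3 -m creep '{"delta_pos":[[0,0,0.02],[0,0,0.05],[0,0,0.09],[0,0,0.12],[0,0,0.12],[0,0,0.12]],"turn":[[0,0,0],[0,0,0],[0,0,0],[0,0,0],[0,0,0],[0,0,0]]}'
```

```text
time: 24.85
tool_pos: [556.8, -253.3, 31.6]
tool_rot: [3.141, 0.0, 1.656]
contact_force: [0.7, 0.4, -0.6]
width: 0.616
grasp_force: 0.0
time: 25.48
tool_pos: [557.0, -253.4, 32.0]
tool_rot: [3.141, 0.001, 1.656]
contact_force: [-0.5, 0.4, 6.1]
width: 0.441
grasp_force: 60.3
time: 26.22
tool_pos: [556.3, -253.0, 126.9]
tool_rot: [-3.141, -0.0, 1.656]
contact_force: [0.0, 0.9, -0.9]
width: 0.447
grasp_force: 60.2
```

```bash
python3 -m creep '{"delta_pos":[[0.02,0.05,0],[0.042,0.107,0],[0.065,0.165,0],[0.09,0.225,0],[0.115,0.285,0],[0.135,0.34,0],[0.1545,0.3905,0],[0.1545,0.3905,0]],"turn":[[0,0,-0.0135],[0,0,-0.0135],[0,0,-0.0135],[0,0,-0.0135],[0,0,-0.0135],[0,0,-0.0135],[0,0,-0.0135],[0,0,-0.0135]]}'
python3 -m creep '{"delta_pos":[[0,0,0],[0,0,-0.02],[0,0,-0.05],[0,0,-0.07],[0,0,-0.08],[0,0,-0.08],[0,0,-0.08]],"turn":[[0,0,0],[0,0,0],[0,0,0],[0,0,0],[0,0,0],[0,0,0],[0,0,0]]}'
```

```text
time: 27.22
tool_pos: [680.2, 62.2, 125.5]
tool_rot: [-3.139, -0.001, 1.617]
contact_force: [-0.0, 0.0, -0.6]
width: 0.449
grasp_force: 60.2
time: 28.1
tool_pos: [680.7, 59.1, 64.1]
tool_rot: [3.14, 0.0, 1.613]
contact_force: [0.2, 0.0, -0.9]
width: 0.444
grasp_force: 60.2
```

```bash
python3 -m creep '{"delta_pos":[[0,0,-0.003],[0,0,-0.006],[0,0,-0.008],[0,0,-0.008]],"turn":[[0,0,0],[0,0,0],[0,0,0],[0,0,0]]}'
python3 -m creep '{"delta_pos":[[0,0,0],[0,0,0],[0,0,0],[0,0,0]],"turn":[[0,0,0],[0,0,0],[0,0,0],[0,0,0]]}' 53
python3 -m creep '{"delta_pos":[[0,0,0.02],[0,0,0.05],[0,0,0.09],[0,0,0.13],[0,0,0.13]],"turn":[[0,0,0],[0,0,0],[0,0,0],[0,0,0],[0,0,0]]}'
python3 -c "
from h import *
a=snap('wrist')['img'];b=snap('side')['img']
cv2.imwrite('pics/m7.png',np.hstack([a[:,60:460],cv2.resize(b[130:322,200:400],(400,384),interpolation=cv2.INTER_CUBIC)])[:,:,::-1])"
```

```text
time: 28.6
tool_pos: [680.3, 59.3, 58.0]
tool_rot: [3.141, 0.0, 1.613]
contact_force: [-2.2, 0.4, 8.2]
width: 0.448
grasp_force: 61.0
time: 29.1
tool_pos: [680.2, 59.2, 56.8]
tool_rot: [-3.141, -0.0, 1.613]
contact_force: [0.9, 0.1, 0.1]
width: 0.624
grasp_force: 0.0
time: 29.72
tool_pos: [681.6, 59.2, 165.1]
tool_rot: [3.136, 0.0, 1.613]
contact_force: [1.0, 0.6, -1.2]
width: 0.622
grasp_force: 0.0
```

View pics/m7.png

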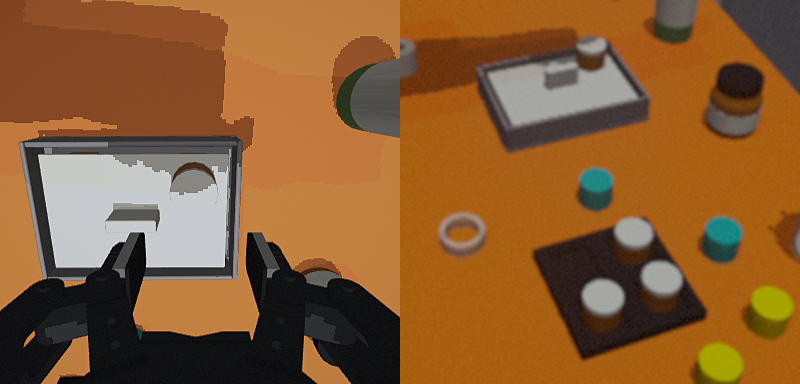

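Pot 1 stands upright on the divider, lid at about (195,188) in the wrist half; the other three pots are still in the tray.

```bash
python3 -m creep '{"delta_pos":[[-0.01,-0.05,0],[-0.02,-0.107,0],[-0.032,-0.165,0],[-0.044,-0.225,0],[-0.056,-0.285,0],[-0.067,-0.34,0],[-0.075,-0.3835,0],[-0.075,-0.3835,0]],"turn":[[0,0,0.0135],[0,0,0.0135],[0,0,0.0135],[0,0,0.0135],[0,0,0.0135],[0,0,0.0135],[0,0,0.0135],[0,0,0.0135]]}'
python3 -m creep '{"delta_pos":[[0,0,-0.03],[0,0,-0.07],[0,0,-0.11],[0,0,-0.14],[0,0,-0.155],[0,0,-0.155]],"turn":[[0,0,0],[0,0,0],[0,0,0],[0,0,0],[0,0,0],[0,0,0]]}'
```

```text
time: 30.82
tool_pos: [619.1, -249.9, 159.6]
tool_rot: [-3.14, -0.001, 1.652]
contact_force: [0.9, 1.0, 0.6]
width: 0.621
grasp_force: 0.0
time: 31.58
tool_pos: [620.0, -246.8, 36.1]
tool_rot: [-3.14, -0.001, 1.656]
contact_force: [0.5, 0.5, 0.0]
width: 0.619
grasp_force: 0.0
```

```bash
python3 -m creep '{"delta_pos":[[0,-0.001,-0.003],[0,-0.001,-0.004],[0,-0.001,-0.004]],"turn":[[0,0,0],[0,0,0],[0,0,0]]}'
python3 -m creep '{"delta_pos":[[0,0,0],[0,0,0],[0,0,0],[0,0,0],[0,0,0]],"turn":[[0,0,0],[0,0,0],[0,0,0],[0,0,0],[0,0,0]]}' 30
python3 -m creep '{"delta_pos":[[0,0,0.02],[0,0,0.05],[0,0,0.09],[0,0,0.12],[0,0,0.12],[0,0,0.12]],"turn":[[0,0,0],[0,0,0],[0,0,0],[0,0,0],[0,0,0],[0,0,0]]}'
```

```text
time: 31.95
tool_pos: [620.4, -248.5, 34.3]
tool_rot: [3.141, 0.0, 1.656]
contact_force: [0.8, 0.4, 0.7]
width: 0.622
grasp_force: 0.0
time: 32.58
tool_pos: [620.5, -248.6, 34.5]
tool_rot: [3.141, 0.001, 1.656]
contact_force: [-0.5, 0.1, 5.3]
width: 0.441
grasp_force: 60.4
time: 33.33
tool_pos: [619.9, -248.3, 129.3]
tool_rot: [-3.141, -0.0, 1.656]
contact_force: [0.1, -0.3, 0.2]
width: 0.444
grasp_force: 60.2
```

```bash
python3 -m creep '{"delta_pos":[[0.012,0.05,0],[0.026,0.1,0],[0.04,0.155,0],[0.055,0.21,0],[0.07,0.27,0],[0.0785,0.307,0],[0.0785,0.307,0],[0.0785,0.307,0]],"turn":[[0,0,-0.0135],[0,0,-0.0135],[0,0,-0.0135],[0,0,-0.0135],[0,0,-0.0135],[0,0,-0.0135],[0,0,-0.0135],[0,0,-0.0135]]}'
python3 -m creep '{"delta_pos":[[0,0,0],[0,0,-0.02],[0,0,-0.05],[0,0,-0.07],[0,0,-0.08],[0,0,-0.08],[0,0,-0.08]],"turn":[[0,0,0],[0,0,0],[0,0,0],[0,0,0],[0,0,0],[0,0,0],[0,0,0]]}'
```

```text
time: 34.33
tool_pos: [682.6, -3.1, 128.7]
tool_rot: [-3.14, -0.0, 1.614]
contact_force: [-0.2, -0.8, -0.6]
width: 0.446
grasp_force: 60.2
time: 35.2
tool_pos: [683.5, -2.8, 66.4]
tool_rot: [3.14, 0.0, 1.613]
contact_force: [0.4, 0.7, -1.2]
width: 0.445
grasp_force: 60.2
```

```bash
python3 -m creep '{"delta_pos":[[0,0,-0.003],[0,0,-0.006],[0,0,-0.0075],[0,0,-0.0075]],"turn":[[0,0,0],[0,0,0],[0,0,0],[0,0,0]]}'
python3 -m creep '{"delta_pos":[[0,0,0],[0,0,0],[0,0,0],[0,0,0]],"turn":[[0,0,0],[0,0,0],[0,0,0],[0,0,0]]}' 53
python3 -m creep '{"delta_pos":[[0,0,0.02],[0,0,0.05],[0,0,0.09],[0,0,0.13],[0,0,0.13],[0,0,0.13]],"turn":[[0,0,0],[0,0,0],[0,0,0],[0,0,0],[0,0,0],[0,0,0]]}'
python3 -m creep '{"delta_pos":[[-0.02,-0.05,0],[-0.041,-0.107,0],[-0.064,-0.165,0],[-0.087,-0.225,0],[-0.11,-0.285,0],[-0.131,-0.34,0],[-0.151,-0.3915,0],[-0.151,-0.3915,0]],"turn":[[0,0,0.0135],[0,0,0.0135],[0,0,0.0135],[0,0,0.0135],[0,0,0.0135],[0,0,0.0135],[0,0,0.0135],[0,0,0.0135]]}'
python3 -m creep '{"delta_pos":[[0,0,-0.03],[0,0,-0.07],[0,0,-0.11],[0,0,-0.14],[0,0,-0.155],[0,0,-0.155]],"turn":[[0,0,0],[0,0,0],[0,0,0],[0,0,0],[0,0,0],[0,0,0]]}'
```

```text
time: 35.7
tool_pos: [683.1, -2.8, 60.5]
tool_rot: [3.141, 0.0, 1.613]
contact_force: [-1.8, 0.3, 5.7]
width: 0.449
grasp_force: 60.8
time: 36.2
tool_pos: [683.0, -2.8, 59.6]
tool_rot: [-3.141, -0.0, 1.613]
contact_force: [0.3, -0.3, -0.8]
width: 0.622
grasp_force: 0.0
time: 36.95
tool_pos: [682.9, -2.8, 164.0]
tool_rot: [3.141, 0.0, 1.613]
contact_force: [-0.5, -0.4, -0.3]
width: 0.62
grasp_force: 0.0
time: 37.95
tool_pos: [560.6, -318.5, 162.4]
tool_rot: [-3.14, -0.001, 1.652]
contact_force: [-0.2, 0.6, 0.3]
width: 0.621
grasp_force: 0.0
time: 38.7
tool_pos: [562.1, -315.2, 39.0]
tool_rot: [-3.14, -0.001, 1.656]
contact_force: [0.1, -0.8, 1.1]
width: 0.624
grasp_force: 0.0
```

Target for this one is T4 (574.9,-7.3), and I'll grasp at about z 33.

```bash
python3 -m creep '{"delta_pos":[[0,0,-0.003],[0,0,-0.007],[0,0,-0.007]],"turn":[[0,0,0],[0,0,0],[0,0,0]]}'
python3 -m creep '{"delta_pos":[[0,0,0],[0,0,0],[0,0,0],[0,0,0],[0,0,0]],"turn":[[0,0,0],[0,0,0],[0,0,0],[0,0,0],[0,0,0]]}' 30
python3 -m creep '{"delta_pos":[[0,0,0.02],[0,0,0.05],[0,0,0.09],[0,0,0.12],[0,0,0.12],[0,0,0.12]],"turn":[[0,0,0],[0,0,0],[0,0,0],[0,0,0],[0,0,0],[0,0,0]]}'
```

```text
time: 39.08
tool_pos: [562.3, -316.0, 34.4]
tool_rot: [3.141, 0.0, 1.656]
contact_force: [0.0, 0.4, 0.6]
width: 0.624
grasp_force: 0.0
time: 39.7
tool_pos: [562.0, -316.1, 34.8]
tool_rot: [-3.141, 0.0, 1.656]
contact_force: [-2.8, 0.4, 5.0]
width: 0.443
grasp_force: 60.2
time: 40.45
tool_pos: [562.1, -315.8, 129.8]
tool_rot: [-3.141, -0.0, 1.656]
contact_force: [0.3, 0.7, -0.7]
width: 0.445
grasp_force: 60.1
```

```bash
python3 -m creep '{"delta_pos":[[0.002,0.05,0],[0.004,0.107,0],[0.006,0.165,0],[0.009,0.225,0],[0.012,0.285,0],[0.014,0.34,0],[0.016,0.386,0],[0.016,0.386,0]],"turn":[[0,0,-0.0135],[0,0,-0.0135],[0,0,-0.0135],[0,0,-0.0135],[0,0,-0.0135],[0,0,-0.0135],[0,0,-0.0135],[0,0,-0.0135]]}'
python3 -m creep '{"delta_pos":[[0,0,0],[0,0,-0.02],[0,0,-0.05],[0,0,-0.07],[0,0,-0.08],[0,0,-0.08],[0,0,-0.08]],"turn":[[0,0,0],[0,0,0],[0,0,0],[0,0,0],[0,0,0],[0,0,0],[0,0,0]]}'
```

```text
time: 41.45
tool_pos: [574.4, -4.8, 129.1]
tool_rot: [-3.14, -0.001, 1.617]
contact_force: [0.1, -0.5, -0.2]
width: 0.445
grasp_force: 60.2
time: 42.32
tool_pos: [575.5, -7.3, 66.8]
tool_rot: [3.141, 0.0, 1.613]
contact_force: [0.1, -0.8, -1.6]
width: 0.446
grasp_force: 60.2
```

```bash
python3 -m creep '{"delta_pos":[[0,0,-0.003],[0,0,-0.006],[0,0,-0.0078],[0,0,-0.0078]],"turn":[[0,0,0],[0,0,0],[0,0,0],[0,0,0]]}'
python3 -m creep '{"delta_pos":[[0,0,0],[0,0,0],[0,0,0],[0,0,0]],"turn":[[0,0,0],[0,0,0],[0,0,0],[0,0,0]]}' 53
python3 -m creep '{"delta_pos":[[0,0,0.02],[0,0,0.05],[0,0,0.09],[0,0,0.13],[0,0,0.13],[0,0,0.13]],"turn":[[0,0,0],[0,0,0],[0,0,0],[0,0,0],[0,0,0],[0,0,0]]}'
python3 -m creep '{"delta_pos":[[0.008,-0.05,0],[0.017,-0.107,0],[0.027,-0.165,0],[0.037,-0.225,0],[0.047,-0.285,0],[0.057,-0.34,0],[0.0635,-0.379,0],[0.0635,-0.379,0]],"turn":[[0,0,0.0135],[0,0,0.0135],[0,0,0.0135],[0,0,0.0135],[0,0,0.0135],[0,0,0.0135],[0,0,0.0135],[0,0,0.0135]]}'
python3 -m creep '{"delta_pos":[[0,0,-0.03],[0,0,-0.07],[0,0,-0.11],[0,0,-0.14],[0,0,-0.155],[0,0,-0.155]],"turn":[[0,0,0],[0,0,0],[0,0,0],[0,0,0],[0,0,0],[0,0,0]]}'
```

```text
time: 42.82
tool_pos: [575.1, -7.1, 60.8]
tool_rot: [3.141, 0.0, 1.614]
contact_force: [-2.6, -0.1, 8.5]
width: 0.446
grasp_force: 61.0
time: 43.32
tool_pos: [575.0, -7.2, 59.8]
tool_rot: [-3.141, -0.0, 1.613]
contact_force: [0.3, 0.5, 0.3]
width: 0.622
grasp_force: 0.0
time: 44.08
tool_pos: [574.9, -7.2, 164.1]
tool_rot: [3.141, 0.0, 1.613]
contact_force: [0.4, 0.7, -0.6]
width: 0.62
grasp_force: 0.0
time: 45.08
tool_pos: [625.3, -312.5, 161.8]
tool_rot: [-3.139, -0.001, 1.653]
contact_force: [-0.2, 0.8, -1.4]
width: 0.621
grasp_force: 0.0
time: 45.82
tool_pos: [625.5, -309.5, 39.2]
tool_rot: [-3.14, -0.001, 1.656]
contact_force: [-0.2, 0.8, -0.4]
width: 0.619
grasp_force: 0.0
```

```bash
python3 -m creep '{"delta_pos":[[0,-0.001,-0.003],[0,-0.001,-0.007],[0,-0.001,-0.007]],"turn":[[0,0,0],[0,0,0],[0,0,0]]}'
python3 -m creep '{"delta_pos":[[0,0,0],[0,0,0],[0,0,0],[0,0,0],[0,0,0]],"turn":[[0,0,0],[0,0,0],[0,0,0],[0,0,0],[0,0,0]]}' 30
python3 -m creep '{"delta_pos":[[0,0,0.02],[0,0,0.05],[0,0,0.09],[0,0,0.12],[0,0,0.12],[0,0,0.12]],"turn":[[0,0,0],[0,0,0],[0,0,0],[0,0,0],[0,0,0],[0,0,0]]}'
```

```text
time: 46.2
tool_pos: [625.9, -311.2, 34.5]
tool_rot: [3.141, 0.0, 1.656]
contact_force: [-0.2, 0.1, -1.3]
width: 0.62
grasp_force: 0.0
time: 46.82
tool_pos: [626.1, -311.4, 34.9]
tool_rot: [3.141, 0.001, 1.656]
contact_force: [-0.8, -0.9, 5.5]
width: 0.442
grasp_force: 60.4
time: 47.58
tool_pos: [625.6, -311.0, 129.7]
tool_rot: [-3.141, -0.001, 1.656]
contact_force: [0.1, -0.7, -1.1]
width: 0.443
grasp_force: 60.2
```

```bash
python3 -m creep '{"delta_pos":[[-0.008,0.06,0],[-0.018,0.125,0],[-0.028,0.19,0],[-0.038,0.26,0],[-0.048,0.33,0],[-0.058,0.4,0],[-0.067,0.457,0],[-0.067,0.457,0]],"turn":[[0,0,-0.0135],[0,0,-0.0135],[0,0,-0.0135],[0,0,-0.0135],[0,0,-0.0135],[0,0,-0.0135],[0,0,-0.0135],[0,0,-0.0135]]}'
python3 -m creep '{"delta_pos":[[0,0,0],[0,0,-0.02],[0,0,-0.05],[0,0,-0.07],[0,0,-0.08],[0,0,-0.08],[0,0,-0.08]],"turn":[[0,0,0],[0,0,0],[0,0,0],[0,0,0],[0,0,0],[0,0,0],[0,0,0]]}'
```

```text
time: 48.58
tool_pos: [570.9, 57.4, 129.3]
tool_rot: [-3.139, -0.001, 1.617]
contact_force: [0.1, 0.4, 0.3]
width: 0.445
grasp_force: 60.2
time: 49.45
tool_pos: [572.7, 54.3, 66.9]
tool_rot: [3.141, 0.0, 1.613]
contact_force: [0.1, 0.1, -1.1]
width: 0.447
grasp_force: 60.2
```

```bash
python3 -m creep '{"delta_pos":[[0,0,-0.003],[0,0,-0.006],[0,0,-0.0078],[0,0,-0.0078]],"turn":[[0,0,0],[0,0,0],[0,0,0],[0,0,0]]}'
python3 -m creep '{"delta_pos":[[0,0,0],[0,0,0],[0,0,0],[0,0,0]],"turn":[[0,0,0],[0,0,0],[0,0,0],[0,0,0]]}' 53
python3 -m creep '{"delta_pos":[[0,0,0.02],[0,0,0.05],[0,0,0.09],[0,0,0.14],[0,0,0.2],[0,0,0.2]],"turn":[[0,0,0],[0,0,0],[0,0,0],[0,0,0],[0,0,0],[0,0,0]]}'
python3 -m creep '{"delta_pos":[[-0.06,-0.03,0],[-0.1,-0.06,0],[-0.1,-0.06,0],[-0.1,-0.06,0]],"turn":[[0,0,0],[0,0,0],[0,0,0],[0,0,0]]}'
python3 -c "
from h import *
a=snap('wrist')['img'];b=snap('side')['img']
cv2.imwrite('pics/m8.png',np.hstack([a[:,60:460],cv2.resize(b[130:322,200:400],(400,384),interpolation=cv2.INTER_CUBIC)])[:,:,::-1])"
```

```text
time: 49.95
tool_pos: [572.3, 54.5, 60.9]
tool_rot: [3.141, 0.0, 1.614]
contact_force: [-2.7, -0.9, 8.0]
width: 0.446
grasp_force: 61.1
time: 50.45
tool_pos: [572.2, 54.4, 59.9]
tool_rot: [-3.141, -0.0, 1.613]
contact_force: [-0.5, -0.2, 0.7]
width: 0.62
grasp_force: 0.0
time: 51.2
tool_pos: [573.7, 54.4, 225.0]
tool_rot: [3.134, 0.001, 1.613]
contact_force: [0.8, 0.5, -0.3]
width: 0.619
grasp_force: 0.0
time: 51.7
tool_pos: [492.5, 6.4, 220.3]
tool_rot: [3.141, -0.0, 1.613]
contact_force: [0.8, -0.0, 0.1]
width: 0.62
grasp_force: 0.0
```

View pics/m8.png

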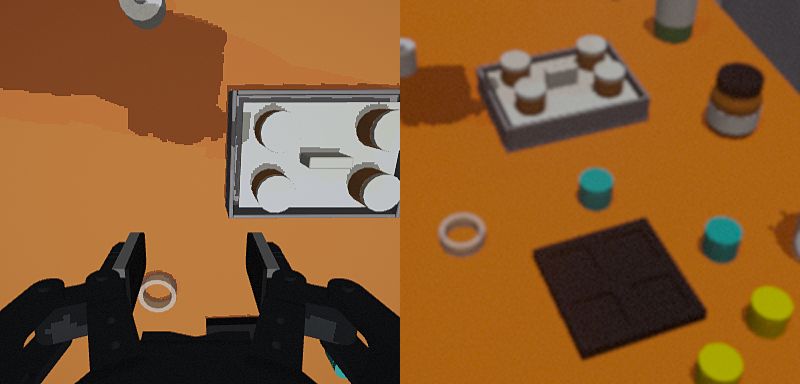

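All four pots stand upright on the level divider, inside the crate's walls. The tray is empty, and the tape and roll haven't moved.

```bash
python3 -c "
from cell import workorder
print(workorder.finish_job())"
```

```text
the job is handed in; nothing more can be done
None
```

The crate is packed and handed in: two cartons on the floor, the divider level on them with its tab up, and all four pots upright on the divider. The tape and label roll are where they were; the hand-in gave no verdict.

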